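Fold back and clamp the bifold cover of a board case

TASK

In the TV repair workshop, fold the raised front panel of the board case's bifold cover all the way back until it lies flat on the fixed panel, so that the board bay stays open. Then hook the draw latch's loop over the keeper on that panel, and push the latch lever right down past centre so that it clamps, and let go of everything. Do not press on the circuit board, and leave the cleaner bottle, carton, speaker and screwdriver where they are.

Things in the scene. Friction and masses are not known exactly. Their poses are not given: they have to be found in the camera images.
- case: Grey plastic case fixed to the bench, 180 mm (its x) by 420 mm (its y, -180 to +240), 80 mm high. Origin at bench level; x points away from the robot, y to the robot's left, z up. y = -180 to 97 is a flat deck at z = 80 (the cover's fixed panel) with the latch on its middle line x = 0; y = 97 to 240 is the open board bay, walls 68 high. Two bumpers, 30 mm cubes, on the deck at x = +-73, y = -163.
- hinge (a point): Middle of the cover's hinge line, which runs along the case's x: case (0, 97, 80) mm.
- cover (a joint): Swinging aluminium panel of the bifold cover, 160 mm long (case x), 130 wide, 10 thick, 0.25 kg. 0 rad: shut over the board bay; 1.57: upright; 3.14 (stop): folded flat on the fixed panel, underside up, free edge at case y = -33, upper face at z = 90. Stiff hinge (0.17 N m): stays where left up to about 2.5 rad, then sinks. Starts at 1.0 to 1.9.
- cover_edge (a point): Middle of the swinging panel's free edge, half-way through its thickness, 130 mm from the hinge line.
- keeper: Steel keeper on the swinging panel's underside, mid-way along its free edge; stands up when the panel is folded. Wall 24 mm wide (case x), 4 thick, 17 high with a 3 mm thick lip on top that overhangs 4 mm on the side away from the latch (case +y). Origin and axes are the panel's: on the hinge line, y to the free edge.
- keeper_seat (a point): Where the centre of the loop's cross bar lies when hooked: against the keeper's wall on the side away from the latch, under the lip, on the panel. With the panel folded: case (0, -20, 93.5) mm. Axes as the panel: folded, y points to the latch (case -y) and z down.
- pivot (a point): Pivot of the latch lever, case (0, -90, 94.5) mm; lever and loop turn about the case's x axis, in the plane x = 0. Axes as the case.
- lever (a joint): Steel handle 18 mm wide, 6 to 10 thick, reaching 80 mm from the pivot. 0: upright; positive: leans to case -y; 1.571 (stop): flat to -y, clamped; lowest -0.35. Hooked, the loop goes taut at about 0.73 and passes dead centre at about 1.34, then pulls shut. Stiff (0.08 N m): stays where left when slack. Starts 0.35 to 0.9. The loop hangs on its crank pin, 18 mm from the pivot.
- lever_tip (a point): End of the lever handle, 80 mm from the pivot.
- bail (a joint): Wire loop of the latch, 38 mm wide, hinged on the lever's crank pin. Seen with case +y as 0 and up as 90 degrees, the crank points at 103 degrees + lever and the loop, from the crank pin, at 103 degrees + lever + bail. Crank pin to cross bar 85.5 mm, plus up to 6 mm of stiff spring (10 N/mm). Stays put near upright, falls when over 45 degrees from it. Starts -1.22 to -0.91.
- bar (a point): Centre of the loop's cross bar, steel, 6 mm thick, 42 mm long along the case's x: this goes over and behind the keeper.
- grip (a point): Centre of the loop's finger piece, a round-ended steel barrel 27 mm long along the case's x, 11 mm thick, to pinch at its two ends; it may turn between the fingers. It lies 20 mm beyond the bar along the loop and 24 mm to the loop's upper side (above it when hooked).
- hook: Sprung end of the loop that carries the cross bar and finger piece; origin at the crank pin, y along the loop, z to its upper side.
- board: Green circuit board in the board bay, 140 x 110 mm, its parts up to 28 mm above the bench; not to be pressed on. Origin under its centre.
- can: Grey bottle of contact cleaner with white cap, 54 mm across, 150 mm high, loose, close to the case: leave it standing.
- carton: Small cardboard carton, 75 x 60 x 55 mm high, loose: leave it.
- speaker: Black loudspeaker module, 70 x 55 x 30 mm high, loose: leave it.
- driver: Black-handled screwdriver lying in front of the case: leave it.

How it is judged (in metres and radians):
On the way, in this order (a step that is already met when the one before it is completed fails the run):
1. the swinging panel lies folded flat on the fixed panel (value of joint cover above 3.08 rad), for 0.2 s.
2. the loop's bar is down behind the keeper, with the panel still folded (value of joint cover above 3.08 rad and z of bar in the frame of keeper_seat above -0.007 m and y of bar in the frame of keeper_seat between -0.018 and 0.005 m), for 0.2 s.
3. the lever is down past centre and the loop pulls on the keeper (value of joint lever above 1.5 rad and contact force between hook and keeper above 8 N), for 0.2 s.
At the end, for the whole second after the job is handed in: Panel folded to within 3.5 degrees of flat, lever down within 4 degrees of its stop and at rest, the loop's bar within 7 mm of its seat behind the keeper and pulling on it with more than 8 N (all of step 3 and value of joint cover above 3.08 rad and distance between bar and keeper_seat below 0.007 m and velocity of joint lever between -0.05 and 0.05 rad/s); the robot touches nothing.
It fails at once if the cleaner bottle is moved more than 3 cm or tipped (distance of can from where it was at the start of the episode above 0.03 m or angle between can's own z axis and vertical above 0.5 rad).
It fails at once if the carton is moved more than 3 cm or tipped (distance of carton from where it was at the start of the episode above 0.03 m or angle between carton's own z axis and vertical above 0.5 rad).
It fails at once if the speaker is moved more than 3 cm or tipped (distance of speaker from where it was at the start of the episode above 0.03 m or angle between speaker's own z axis and vertical above 0.5 rad).
It fails at once if the screwdriver is moved more than 3 cm (distance of driver from where it was at the start of the episode above 0.03 m).
It fails at once if the circuit board is pressed with more than 5 N (contact force between board and anything else above 5 N).
It also fails if it takes over 61 s, if anything falls off the work surface, if the arm or the gripper's body presses on something with over 40 N, if the wrist force passes 120 N, or if a joint passes its speed limit or range.

ROBOT

A 6-joint arm with a two-finger parallel gripper is mounted at the origin on the work surface. World frame = base frame: x ahead of the robot, y to its left, z up, the work surface at z = 0. Lengths are in mm, angles in rad, forces in N, time in s.
With the tool pointing down it reaches from about 300 to 775 mm from the base axis. Payload 14.6 kg.
Tool frame: the origin (TCP) lies between the finger pads; the fingertips stand 17 mm ahead of it and the grasp point (between the pads) lies 2 mm behind it (manip.tip_reach is the distance from the TCP to the fingertips, in mm); z points along the fingers, y is the line along which they close (so a half turn about z gives the same grasp; the last joint's range is limited). The gripper opens to 94 mm and grips with 3 to 60 N. Pads are 16 mm wide; open, the fingers measure 119 mm over their backs; the gripper's body (75 mm by 177 mm) begins 78 mm behind the grasp point.
Start: joints at [1.204, 0.3, 1.521, -0, 1.321, -0.067], TCP at [162.428, 525.458, 222.446] pointing down, gripper open.
Joint ranges: [-3.03, 3.03], [-0.79, 2.21], [0.23, 2.52], [-1.04, 4.18], [0, 3.07], [-2.55, 2.55]. Speed limits (rad/s): [2.22, 2.22, 2.57, 3.14, 3.14, 3.14].

INTERFACE

Orientations are given as [roll, pitch, yaw] about the fixed x, y, z axes, in that order (R = Rz(yaw) Ry(pitch) Rx(roll)).
In Python, from cell import manip, viewer gives the robot as it stands.
- The arm moves only by the tool apply_moves, never from a script. Its argument "moves" is a list of rows, each a list of 3 entries, a list of its own where there are three numbers: the shift along the tool's x, y, z each as a share of 0.25 m, from -1 to 1, then the turn, a rotation vector about the tool's x, y, z each as a share of pi rad, from -1 to 1, then the closure, from 0 (fully open) to 1 (shut). In form: [[[dx, dy, dz], [wx, wy, wz], grip], ...]. A call has 1 to 12 rows; each row is the pose to reach, as a shift and turn from the pose commanded when the call began, along the tool's axes at that moment, turning the shorter way round; what a row does not reach only later rows make up. A row lasts 1/12 s, in which the tool goes at most 41.7 mm and 7.16 degrees, less where a joint would pass 70% of its speed; a pose out of reach is approached as far as the arm can. A call with a number of a shift or a turn outside -1 to 1 is refused whole. A call with a gripper value outside its range is refused whole. The fingers move at their own pace and stop on an object; "squeeze" is the grip in N (left out, the last holds). Time passes only in rows, so rows that repeat a pose let the fingers close. It gives the time, the measured TCP pose, the force, the opening and the grip force at its end, in the units of the state.
- manip.read_state(): the state, without advancing time (a new reading comes with each control period).
- viewer.camera(name): name is "side" or "top" or "wrist"; returns the picture (480x640x3 uint8, blue, green, red); there is no depth.
- viewer.camera_info(name): a dict with "camera_matrix" (3x3 intrinsics, pixels), "R" (3x3) and "t" (3): a world point X has camera coordinates R X + t. Camera axes: x right, y down, z forward; pixel columns grow to the right and rows downward; lengths in mm; the calibration is good to about 2 mm. A picture is of the moment at which its call begins: read the wrist's pose just before it. camera_info takes no time and is no camera call; for the wrist camera it gives the pose at the moment of the call.
- manip.sign_off(): hands the job in; it is judged then, once.
The state is a dict: "clock": time; "joints": joint angles; "qd": joint speeds; "effort": joint torques, N m; "eef_pos": TCP position; "eef_rot": TCP orientation; "wrist_force": force on the tool from outside, world axes, zero at the start; "moment": the same for the moment, N m; "finger_gap": finger opening in mm; "finger_force": force on a finger pad.
Only numpy, scipy, OpenCV 4.12 (cv2) and the standard library are available. Lean on these libraries where they do the work, as an engineer would, in place of code of your own. Each camera call takes 0.05 s, during which the arm holds its last target. There are 200 camera calls.

## Working session

There is one attempt and no reset: what is moved stays moved. The work goes in short steps, Python scripts to look and compute and a tool call to move; the robot and the scene stay as the last step left them, time stands still between calls to the robot, and variables do not carry over. Pictures are saved under pics/ and viewed, at most 10 in all, crops included, and the job is handed in when it is done.

Besides the shell and the picture viewer there is one more tool, called after "Request:" by a JSON object that holds its "api" and its "payload". apply_moves: Moves the arm, as the interface text tells. Shift numbers are shares of 0.25 m and turn numbers shares of pi rad, none past 1 either way. Its arguments: {"type":"object","properties":{"moves":{"type":"array"},"squeeze":{"type":"number"}},"required":["moves"]}

```bash
ls; mkdir -p pics; python3 - <<'E'
from cell import manip, viewer
import cv2,numpy as np
for n in("side","top"):
    cv2.imwrite(f"pics/{n}0.png",viewer.camera(n))
    i=viewer.camera_info(n);print(n,{k:np.round(v,4).tolist() for k,v in i.items()})
s=manip.read_state();print(s)
E
```

```text
pics
side {'camera_matrix': [[474.2122, 0.0, 320.0211], [0.0, 474.2122, 237.611], [0.0, 0.0, 1.0]], 'R': [[0.6909, -0.7229, -0.013], [-0.559, -0.5227, -0.6437], [0.4585, 0.452, -0.7652]], 't': [-418.7087, 416.7192, 831.8403]}
top {'camera_matrix': [[457.771, 0.0, 328.0393], [0.0, 457.771, 234.1085], [0.0, 0.0, 1.0]], 'R': [[0.0157, -0.9999, -0.0045], [-0.9804, -0.0145, -0.1967], [0.1966, 0.0075, -0.9805]], 't': [5.0796, 618.529, 1014.198]}
{'clock': 0.1, 'joints': array([ 1.20444661e+00,  3.00385145e-01,  1.52151522e+00, -1.52508197e-05,
        1.32072081e+00, -6.65912306e-02]), 'qd': array([-0.00299869, -0.00145752, -0.00045096,  0.00061645,  0.00138791,
        0.00013772]), 'effort': array([ 1.04725291e-04, -5.32633245e+01, -3.53283763e+01,  7.08608120e-02,
        2.35342188e-02, -3.71461965e-05]), 'eef_pos': array([162.33111443, 525.26555933, 221.96133695]), 'eef_rot': array([-3.14056543e+00, -5.36998561e-05,  2.84183792e+00]), 'wrist_force': array([-0.32829613, -0.82072539, -0.00855316]), 'moment': array([0.00437453, 0.02838813, 0.01276536]), 'finger_force': 0.0, 'finger_gap': 93.89689582569048}
```

View pics/side0.png

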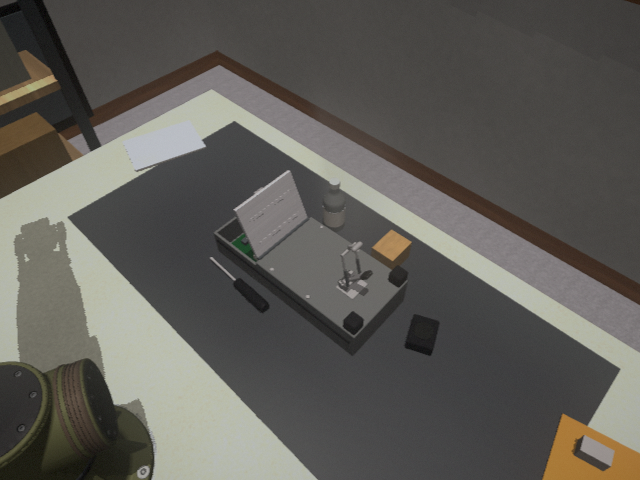

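View pics/top0.png

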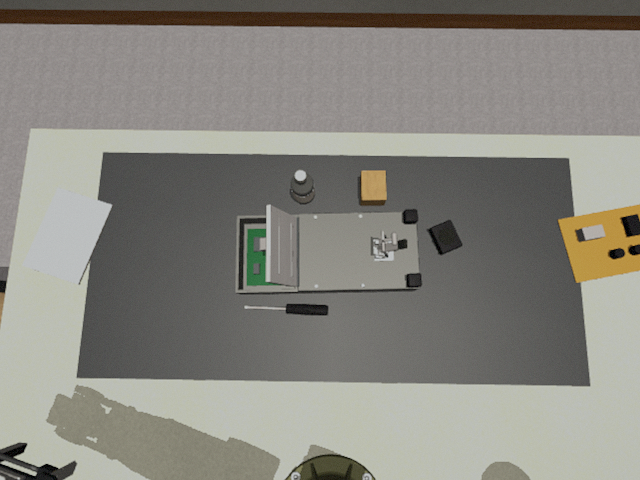

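Side: raised panel spans (236,208)-(305,220), latch near (352,270). Top: case spans (236,216)-(420,292), bottle (302,187), carton (374,187). I zoom in for the corner pixels.

```bash
python3 - <<'E'
import cv2
a=cv2.imread("pics/top0.png")[160:330,225:475]; cv2.imwrite("pics/topc.png",cv2.resize(a,None,fx=3.2,fy=3.2,interpolation=cv2.INTER_CUBIC))
a=cv2.imread("pics/side0.png")[165:360,200:450]; cv2.imwrite("pics/sidec.png",cv2.convertScaleAbs(cv2.resize(a,None,fx=3,fy=3,interpolation=cv2.INTER_CUBIC),alpha=1.4))
E
```

```text
(no output)
```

View pics/topc.png

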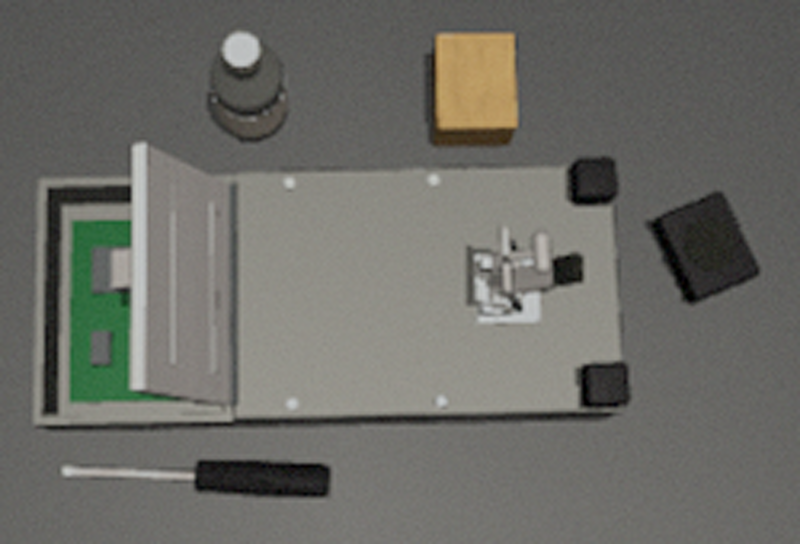

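View pics/sidec.png

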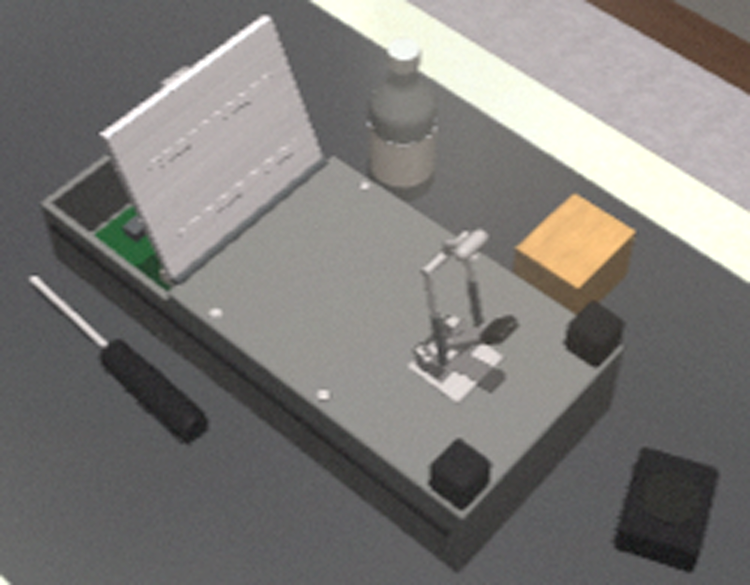

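```bash
cat > h.py <<'E'
import numpy as np
from scipy.optimize import least_squares
from cell import manip, viewer
def proj(info,X):
    c=np.atleast_2d(X)@np.asarray(info["R"]).T+info["t"]; p=c@np.asarray(info["camera_matrix"]).T
    return p[:,:2]/p[:,2:]
def cw(p,P):  # case->world
    c,s=np.cos(p[2]),np.sin(p[2]); P=np.atleast_2d(P)
    return np.c_[p[0]+c*P[:,0]-s*P[:,1],p[1]+s*P[:,0]+c*P[:,1],P[:,2]]
def panel(th,x,d,t): # d from hinge, t below upper face
    return [x,97+d*np.cos(th)+t*np.sin(th),80+d*np.sin(th)-t*np.cos(th)]
def lev(a,r=80): return [0,-90-r*np.sin(a),94.5+r*np.cos(a)]
def loop(a,phi,u,v,x=0): # a lever, phi absolute loop angle, u along, v upper
    c=np.radians(103)+a
    return [x,-90+18*np.cos(c)+u*np.cos(phi)-v*np.sin(phi),94.5+18*np.sin(c)+u*np.sin(phi)+v*np.cos(phi)]
E
cat > fit.py <<'E'
from h import *
T=viewer.camera_info("top");S=viewer.camera_info("side")
def pts(q):
    th,a,f=q[3:]
    return [(T,[90,-180,80],(611,167)),(T,[-90,-180,80],(624,412)),(T,[90,240,68],(38,180)),(T,[-90,240,68],(35,425)),
    (T,panel(th,80,130,0),(148,145)),(T,panel(th,-80,130,0),(145,389)),(T,panel(th,80,130,10),(133,143)),(T,panel(th,-80,130,10),(131,389)),
    (T,lev(a),(580,268)),(T,loop(a,f,105.5,24),(541,251)),(T,loop(a,f,85.5,0),(505,247)),
    (S,[-90,-180,80],(460,518)),(S,[90,-180,80],(622,348)),(S,[-90,240,68],(43,205)),(S,[-90,97,80],(172,296)),
    (S,panel(th,-80,130,0),(110,137)),(S,panel(th,80,130,0),(270,20)),(S,lev(a),(513,320)),(S,loop(a,f,105.5,24),(470,244)),(S,loop(a,f,85.5,0),(440,262))]
def res(q,full=0):
    r=[]
    for I,P,c in pts(q):
        o=np.array(c)/3.2+(225,160) if I is T else np.array(c)/3.+(200,165)
        r.append(proj(I,cw(q,P))[0]-o)
    return np.array(r) if full else np.ravel(r)
s=least_squares(res,[550,-40,0,1.6,.6,1.4],loss="soft_l1")
print(np.round(s.x,4).tolist(),"bail",s.x[5]-s.x[4]-1.798);print(np.round(res(s.x,1),1).tolist())
q=s.x
for n,P in(("edge",panel(q[3],0,130,5)),("hinge",[0,97,80]),("grip",loop(q[4],q[5],105.5,24)),("bar",loop(q[4],q[5],85.5,0)),("tip",lev(q[4])),("pivot",[0,-90,94.5])):print(n,cw(q,P)[0].round(1))
E
python3 fit.py
```

```text
[577.0346, -14.5505, 0.0357, 1.2016, 0.6444, 1.3586] bail -1.0838548983301697
[[0.7, -1.5], [1.3, -0.6], [0.6, -0.7], [0.1, -0.4], [-0.2, -1.2], [0.4, 0.0], [0.2, -0.0], [0.4, 0.3], [-0.0, -0.7], [0.2, 0.0], [0.4, 3.7], [0.2, 0.6], [0.4, -1.0], [-1.9, -0.3], [-3.2, -1.4], [-2.0, 0.3], [-0.4, -1.0], [-3.2, 2.0], [-1.0, 0.2], [0.6, -2.8]]
edge [571.7 133.9 199.4]
hinge [573.6  82.4  80. ]
grip [ 580.8 -119.5  214.3]
bar [ 580.1 -100.3  189.7]
tip [ 582.  -152.5  158.5]
pivot [ 580.2 -104.5   94.5]
```

```bash
cat >> h.py <<'E'
from scipy.spatial.transform import Rotation as Ro
Q=np.array([577.0,-14.5,0.0357])
def rows(wps,pos=None,tiltx=0,yaw0=np.pi/2):
    """wps: tip (case x,y,z[,tilt]) list -> print shares; tilt rotates tool z toward case -y (positive: fingers lean to -y at tip)"""
    s=manip.read_state(); p=np.array(s["eef_pos"]); R0=Ro.from_euler("xyz",s["eef_rot"])
    for w in wps:
        tl=w[3] if len(w)>3 else 0.
        R1=Ro.from_rotvec([0,0,Q[2]])*Ro.from_rotvec([-tl,0,0])*Ro.from_euler("xyz",[np.pi,0,yaw0])
        tip=cw(Q,w[:3])[0]; tcp=tip-R1.apply([0,0,17.])
        print(np.round(R0.inv().apply(tcp-p)/250,3).tolist(),np.round((R0.inv()*R1).as_rotvec()/np.pi,4).tolist())
    print("t",s["clock"],"tcp",p.round(1),"F",np.round(s["wrist_force"],1),"gap",s["finger_gap"])
E
python3 - <<'E'
from h import *
rows([(0,215,205),(0,175,165)])
E
```

```text
[-1.939, -0.761, 0.001] [-0.0003, 0.0002, 0.3932]
[-1.992, -0.912, 0.161] [-0.0003, 0.0002, 0.3932]
t 0.1 tcp [162.3 525.3 222. ] F [-0.3 -0.8 -0. ] gap 93.89689582569048
```

Request:
{"api": "apply_moves", "payload": {"moves": [[[-0.99,-0.38,0],[0,0,0.393],0],[[-0.99,-0.38,0],[0,0,0.393],0],[[-0.99,-0.38,0],[0,0,0.393],0],[[-0.99,-0.38,0],[0,0,0.393],0],[[-0.99,-0.38,0],[0,0,0.393],0],[[-0.99,-0.38,0],[0,0,0.393],0],[[-0.99,-0.38,0],[0,0,0.393],0],[[-0.99,-0.38,0],[0,0,0.393],0],[[-0.99,-0.38,0],[0,0,0.393],0],[[-0.99,-0.38,0],[0,0,0.393],0],[[-0.99,-0.38,0],[0,0,0.393],0]]}}

```text
clock: 1.02
eef_pos: [370.9, 361.4, 222.1]
eef_rot: [-3.141, 0.0, 1.602]
wrist_force: [-0.0, -0.2, 0.1]
finger_gap: 94.0
finger_force: 0.0
```

```bash
python3 - <<'E'
from h import *
rows([(0,215,205),(0,185,165),(0,135,165)])
E
```

```text
[-0.668, 0.774, 0.0] [-0.0002, 0.0001, -0.0016]
[-0.788, 0.774, 0.161] [-0.0002, 0.0001, -0.0016]
[-0.988, 0.775, 0.161] [-0.0002, 0.0001, -0.0016]
t 1.0167 tcp [370.9 361.4 222.1] F [-0.  -0.2  0.1] gap 93.99831854448702
```

Request:
{"api": "apply_moves", "payload": {"moves": [[[-0.668,0.774,0],[0,0,-0.001],0],[[-0.668,0.774,0],[0,0,-0.001],0],[[-0.668,0.774,0],[0,0,-0.001],0],[[-0.668,0.774,0],[0,0,-0.001],0],[[-0.668,0.774,0],[0,0,-0.001],0],[[-0.668,0.774,0],[0,0,-0.001],0],[[-0.668,0.774,0],[0,0,-0.001],0],[[-0.788,0.774,0.161],[0,0,-0.001],0],[[-0.788,0.774,0.161],[0,0,-0.001],0]]}}

```text
clock: 1.77
eef_pos: [570.4, 169.2, 177.9]
eef_rot: [-3.136, 0.001, 1.612]
wrist_force: [-0.5, -0.4, -1.5]
finger_gap: 94.1
finger_force: 0.0
```

```bash
python3 - <<'E'
from h import *
w=[(0,165,165),(0,150,165),(0,135,165),(0,120,165),(0,105,166)]
for d in np.radians([100,108,116,124,132,140,148,156,164,172,178]):
    _,y,z=panel(d,0,90,10); w.append((0,y+8,z))
rows(w)
E
```

```text
[-0.075, -0.0, -0.016] [-0.0017, 0.0005, 0.0018]
[-0.135, -0.001, -0.016] [-0.0017, 0.0005, 0.0018]
[-0.195, -0.001, -0.016] [-0.0017, 0.0005, 0.0018]
[-0.255, -0.001, -0.016] [-0.0017, 0.0005, 0.0018]
[-0.315, -0.002, -0.02] [-0.0017, 0.0005, 0.0018]
[-0.338, -0.002, -0.037] [-0.0017, 0.0005, 0.0018]
[-0.388, -0.002, -0.031] [-0.0017, 0.0005, 0.0018]
[-0.437, -0.002, -0.017] [-0.0017, 0.0005, 0.0018]
[-0.483, -0.003, 0.003] [-0.0017, 0.0005, 0.0018]
[-0.526, -0.003, 0.03] [-0.0017, 0.0005, 0.0018]
[-0.565, -0.003, 0.062] [-0.0017, 0.0005, 0.0018]
[-0.599, -0.003, 0.1] [-0.0017, 0.0005, 0.0018]
[-0.628, -0.003, 0.141] [-0.0017, 0.0005, 0.0018]
[-0.65, -0.003, 0.187] [-0.0017, 0.0005, 0.0018]
[-0.666, -0.002, 0.235] [-0.0017, 0.0005, 0.0018]
[-0.673, -0.002, 0.272] [-0.0017, 0.0005, 0.0018]
t 1.7667 tcp [570.4 169.2 177.9] F [-0.5 -0.4 -1.5] gap 94.12217455640733
```

Request:
{"api": "apply_moves", "payload": {"moves": [[[-0.075,0,0],[0,0,0],0],[[-0.135,0,0],[0,0,0],0],[[-0.195,0,0],[0,0,0],0],[[-0.255,0,0],[0,0,0],0],[[-0.315,0,-0.004],[0,0,0],0],[[-0.34,0,-0.02],[0,0,0],0],[[-0.365,0,-0.018],[0,0,0],0],[[-0.39,0,-0.015],[0,0,0],0],[[-0.415,0,-0.01],[0,0,0],0],[[-0.437,0,0],[0,0,0],0]]}}

```text
clock: 2.6
eef_pos: [575.8, 62.5, 182.3]
eef_rot: [3.141, 0.0, 1.611]
wrist_force: [-0.3, 1.6, 1.7]
finger_gap: 93.9
finger_force: 1.0
```

```bash
python3 - <<'E'
from h import *
w=[]
for d in np.radians([124,132,140,148,156,164,172,178]):
    _,y,z=panel(d,0,90,10); w.append((0,y+8,z))
rows(w)
import cv2
cv2.imwrite("pics/side1.png",cv2.resize(viewer.camera("side")[120:360,160:480],None,fx=2.4,fy=2.4))
E
```

```text
[-0.056, -0.006, 0.02] [0.0001, 0.0, 0.0015]
[-0.099, -0.006, 0.047] [0.0001, 0.0, 0.0015]
[-0.138, -0.007, 0.079] [0.0001, 0.0, 0.0015]
[-0.172, -0.007, 0.117] [0.0001, 0.0, 0.0015]
[-0.2, -0.007, 0.158] [0.0001, 0.0, 0.0015]
[-0.223, -0.007, 0.204] [0.0001, 0.0, 0.0015]
[-0.239, -0.007, 0.252] [0.0001, 0.0, 0.0015]
[-0.246, -0.007, 0.289] [0.0001, 0.0, 0.0015]
t 2.6 tcp [575.8  62.5 182.3] F [-0.3  1.6  1.7] gap 93.94818937247813
```

View pics/side1.png

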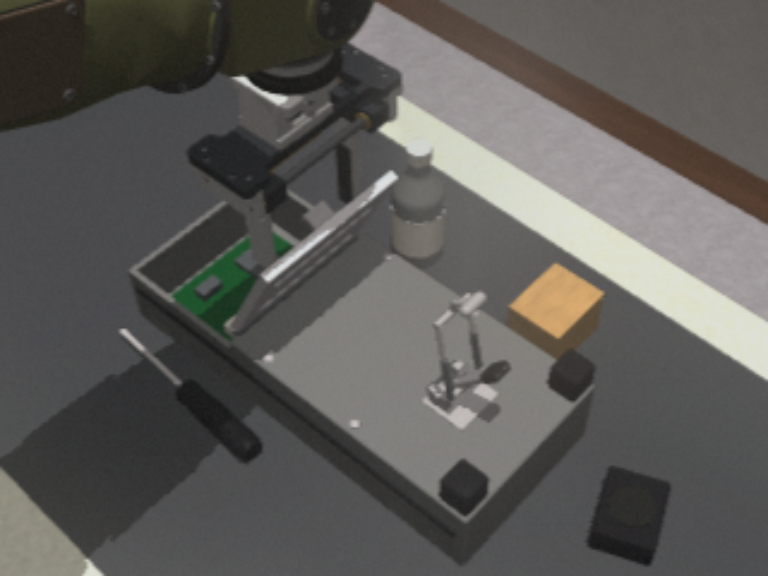

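The panel is past upright, both fingers behind it, straddling the keeper at about (318,215); the bottle is clear. Continuing down.

Request:
{"api": "apply_moves", "payload": {"moves": [[[-0.05,0,0.015],[0,0,0],0],[[-0.08,0,0.035],[0,0,0],0],[[-0.12,0,0.065],[0,0,0],0],[[-0.15,0,0.095],[0,0,0],0],[[-0.18,0,0.13],[0,0,0],0],[[-0.2,0,0.16],[0,0,0],0],[[-0.22,0,0.2],[0,0,0],0],[[-0.235,0,0.24],[0,0,0],0],[[-0.245,0,0.275],[0,0,0],0],[[-0.246,0,0.295],[0,0,0],0],[[-0.246,0,0.295],[0,0,0],0],[[-0.246,0,0.295],[0,0,0],0]]}}

```text
clock: 3.65
eef_pos: [578.1, 1.2, 108.1]
eef_rot: [-3.141, 0.0, 1.61]
wrist_force: [-0.1, -0.5, 0.2]
finger_gap: 93.8
finger_force: 0.0
```

```bash
python3 - <<'E'
from h import *
s=manip.read_state();print(s["wrist_force"],s["eef_pos"])
import cv2
cv2.imwrite("pics/side2.png",cv2.resize(viewer.camera("side")[120:360,160:480],None,fx=2.4,fy=2.4))
rows([(0,15,160),(0,-20,250)])
E
```

```text
[-0.13789309 -0.52580909  0.22205423] [578.1126606    1.24526835 108.11296432]
[-0.003, -0.007, -0.275] [-0.0, 0.0, 0.0013]
[-0.143, -0.007, -0.635] [-0.0, 0.0, 0.0013]
t 3.7 tcp [578.1   1.3 108.2] F [-0.2  0.5 -0.2] gap 94.30660961458867
```

View pics/side2.png

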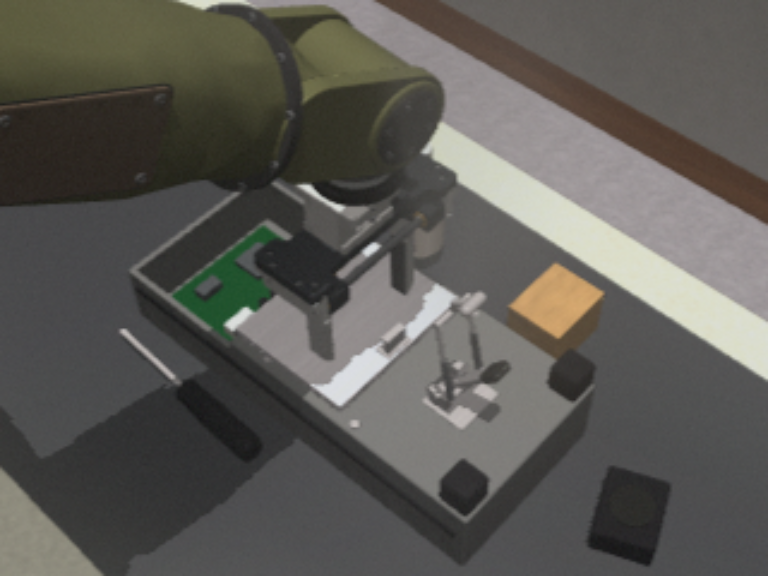

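Panel lies flat, keeper upright near (395,340), latch untouched. Raise and take a wrist look at the loop.

Request:
{"api": "apply_moves", "payload": {"moves": [[[0,0,-0.15],[0,0,0],0],[[0,0,-0.3],[0,0,0],0],[[0,0,-0.45],[0,0,0],0],[[-0.1,0,-0.6],[0,0,0],0],[[-0.22,0,-0.72],[0,0,0],0],[[-0.22,0,-0.72],[0,0,0],0],[[-0.22,0,-0.72],[0,0,0],0]]}}

```text
clock: 4.28
eef_pos: [580.7, -54.9, 289.9]
eef_rot: [3.138, 0.001, 1.608]
wrist_force: [0.0, 0.2, -0.6]
finger_gap: 94.0
finger_force: 0.0
```

```bash
python3 - <<'E'
from h import *
import cv2
i=viewer.camera_info("wrist")
im=viewer.camera("wrist");cv2.imwrite("pics/wr1.png",im)
np.savez("wr1.npz",K=i["camera_matrix"],R=i["R"],t=i["t"])
q=(.6444,1.3586)
for n,P in(("grip",loop(*q,105.5,24)),("bar",loop(*q,85.5,0)),("tip",lev(q[0])),("pivot",[0,-90,94.5]),("keep",[0,-25,107]),("edgeR",[80,-33,90]),("edgeL",[-80,-33,90])):print(n,proj(i,cw(Q,P))[0].round(1))
print(manip.read_state()["eef_pos"])
E
```

```text
grip [312.1 339.1]
bar [312.4 301.2]
tip [312.8 340.3]
pivot [313.4 267.6]
keep [313.3 208.1]
edgeR [391.6 213.4]
edgeL [235.1 213. ]
[580.22844352 -53.85162588 287.97733942]
```

View pics/wr1.png

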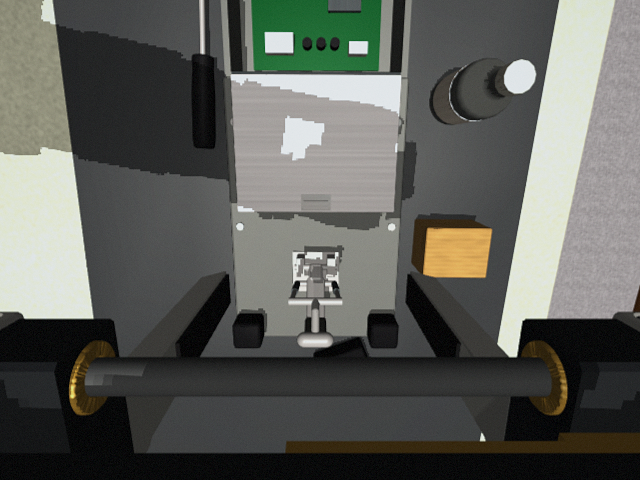

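Wrist view: barrel centre (315,340), bar (315,301), keeper (316,203), panel edge corners (238,212)/(396,212): everything ~3 px right of prediction, so the case is ~2.5 mm further +x; y agrees.

```bash
sed -i 's/^Q=.*/Q=np.array([579.3,-14.5,0.0357])/' h.py; python3 - <<'E'
from h import *
g=loop(.6444,1.3586,105.5,24);print(g)
rows([(0,g[1],g[2]+25),(0,g[1],g[2]-16)])
E
```

```text
[0, np.float64(-105.01552363815439), np.float64(214.27737109237898)]
[-0.263, 0.001, 0.127] [0.0, -0.0, 0.0009]
[-0.263, 0.001, 0.291] [0.0, -0.0, 0.0009]
t 4.3333 tcp [580.2 -53.9 288. ] F [ 0.2 -0.1 -1.5] gap 93.98549958978485
```

Request:
{"api": "apply_moves", "payload": {"moves": [[[-0.14,0.001,0.06],[0,0,0],0],[[-0.263,0.001,0.12],[0,0,0],0],[[-0.263,0.001,0.2],[0,0,0],0.3],[[-0.263,0.001,0.288],[0,0,0],0.5],[[-0.263,0.001,0.288],[0,0,0],0.5],[[-0.263,0.001,0.288],[0,0,0],0.5],[[-0.263,0.001,0.288],[0,0,0],0.5],[[-0.263,0.001,0.288],[0,0,0],0.5]], "squeeze": 15}}

```text
clock: 5.0
eef_pos: [583.6, -118.9, 217.6]
eef_rot: [3.14, 0.0, 1.611]
wrist_force: [0.7, -0.1, 0.1]
finger_gap: 57.7
finger_force: 0.0
```

```bash
python3 - <<'E'
from h import *
import cv2
g=loop(.6444,1.3586,105.5,24)
rows([(0,g[1],g[2]-16)])
a=viewer.camera("wrist")[230:370,200:440]
b=viewer.camera("side")[210:310,280:420]
cv2.imwrite("pics/c1.png",np.hstack([cv2.resize(a,(480,280),interpolation=2),cv2.resize(b,(320,280),interpolation=2)]))
E
```

```text
[-0.002, -0.002, 0.009] [0.0005, 0.0001, 0.0015]
t 5.0 tcp [ 583.6 -118.9  217.6] F [ 0.7 -0.1  0.1] gap 57.705979500067805
```

View pics/c1.png

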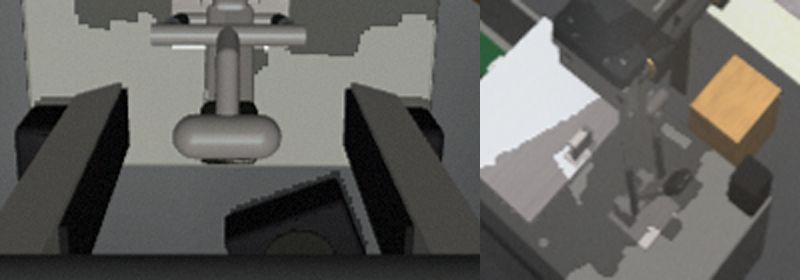

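```bash
python3 - <<'E'
from h import *
i=viewer.camera_info("wrist"); s=manip.read_state()
R=Ro.from_euler("xyz",s["eef_rot"])
for z in(-2,1,8,17): print(z,proj(i,s["eef_pos"]+R.apply([0,0,z]))[0].round(1), proj(i,s["eef_pos"]+R.apply([8,0,z]))[0].round(1),proj(i,s["eef_pos"]+R.apply([-8,29,z]))[0].round(1))
for e in ((13.5,0),(-13.5,0)): print(proj(i,cw(Q,np.add(loop(.6444,1.3586,105.5,24),[e[0],0,0])))[0])
print(proj(i,cw(Q,loop(.6444,1.3586,85.5,0)))[0], [proj(i,cw(Q,np.add(loop(.6444,1.3586,85.5,0),[e,0,0])))[0] for e in(-21,21)])
E
```

```text
-2 [314.9 301.5] [314.8 286. ] [374.2 316.8]
1 [314.9 299. ] [314.9 283.7] [373.3 314. ]
8 [315.  293.5] [315.  278.7] [371.2 308. ]
17 [315.1 286.9] [315.1 272.7] [368.8 300.8]
[341.14320637 297.74166774]
[286.86619906 297.51038528]
[314.46612526 247.16258477] [array([276.29910384, 246.98123272]), array([352.60485684, 247.3438024 ])]
```

Barrel ends at (286.5/340.5, 297.5) and bar at (275–353, 247.5), matching prediction to within 1 px, and it lies between the pads. Close.

Request:
{"api": "apply_moves", "payload": {"moves": [[[0,0,0],[0,0,0],0.8],[[0,0,0],[0,0,0],0.8],[[0,0,0],[0,0,0],0.8],[[0,0,0],[0,0,0],0.8],[[0,0,0],[0,0,0],0.8],[[0,0,0],[0,0,0],0.8]], "squeeze": 20}}

```text
clock: 5.6
eef_pos: [582.9, -119.6, 216.7]
eef_rot: [-3.141, 0.0, 1.61]
wrist_force: [-4.7, -0.6, 3.0]
finger_gap: 25.0
finger_force: 20.0
```

```bash
python3 - <<'E'
from h import *
g0=loop(.6444,1.3586,105.5,24)
n=20
w=[]
for k in range(1,n+1):
    f=k/n
    a=.6444+(0.0-.6444)*min(1,f/.6); ph=1.3586+(np.radians(2)-1.3586)*f
    g=loop(a,ph,105.5,24); b=loop(a,ph,85.5,0); w.append((0,g[1],g[2]-16)); print(k,round(a,2),round(np.degrees(ph)),np.round(g[1:],1),"bar",np.round(b[1:],1))
rows(w)
E
```

```text
1 0.59 74 [-97.2 214.8] bar [-79.6 189. ]
2 0.54 70 [-89.4 214.9] bar [-73.6 188. ]
3 0.48 66 [-81.6 214.5] bar [-67.6 186.5]
4 0.43 63 [-73.9 213.5] bar [-61.7 184.7]
5 0.38 59 [-66.2 212. ] bar [-56.  182.5]
6 0.32 55 [-58.7 210.1] bar [-50.5 180. ]
7 0.27 51 [-51.3 207.7] bar [-45.1 177.1]
8 0.21 48 [-44.1 204.8] bar [-39.9 173.8]
9 0.16 44 [-37.1 201.4] bar [-35.  170.2]
10 0.11 40 [-30.4 197.6] bar [-30.3 166.4]
11 0.05 36 [-23.9 193.4] bar [-25.9 162.2]
12 0.0 32 [-17.7 188.7] bar [-21.8 157.8]
13 0.0 29 [-12.8 183.5] bar [-18.9 152.9]
14 0.0 25 [ -8.3 178. ] bar [-16.4 147.8]
15 0.0 21 [ -4.1 172.2] bar [-14.2 142.6]
16 0.0 17 [ -0.3 166.1] bar [-12.4 137.3]
17 0.0 13 [  3.  159.8] bar [-10.9 131.8]
18 0.0 10 [  6.  153.3] bar [ -9.7 126.3]
19 0.0 6 [  8.5 146.6] bar [ -9.  120.7]
20 0.0 2 [ 10.5 139.7] bar [ -8.6 115. ]
[0.032, 0.001, 0.003] [-0.0001, 0.0, 0.0012]
[0.063, 0.001, 0.003] [-0.0001, 0.0, 0.0012]
[0.094, 0.001, 0.005] [-0.0001, 0.0, 0.0012]
[0.125, 0.001, 0.009] [-0.0001, 0.0, 0.0012]
[0.156, 0.001, 0.014] [-0.0001, 0.0, 0.0012]
[0.186, 0.001, 0.022] [-0.0001, 0.0, 0.0012]
[0.215, 0.001, 0.032] [-0.0001, 0.0, 0.0012]
[0.244, 0.002, 0.044] [-0.0001, 0.0, 0.0012]
[0.272, 0.002, 0.057] [-0.0001, 0.0, 0.0012]
[0.299, 0.002, 0.072] [-0.0001, 0.0, 0.0012]
[0.325, 0.002, 0.089] [-0.0001, 0.0, 0.0012]
[0.35, 0.002, 0.108] [-0.0001, 0.0, 0.0012]
[0.369, 0.002, 0.129] [-0.0001, 0.0, 0.0012]
[0.387, 0.002, 0.151] [-0.0001, 0.0, 0.0012]
[0.404, 0.002, 0.174] [-0.0001, 0.0, 0.0012]
[0.419, 0.002, 0.198] [-0.0001, 0.0, 0.0012]
[0.433, 0.002, 0.223] [-0.0001, 0.0, 0.0012]
[0.445, 0.002, 0.25] [-0.0001, 0.0, 0.0012]
[0.455, 0.002, 0.276] [-0.0001, 0.0, 0.0012]
[0.463, 0.002, 0.304] [-0.0001, 0.0, 0.0012]
t 5.6 tcp [ 582.9 -119.6  216.7] F [-4.7 -0.6  3. ] gap 24.956742723104107
```

Request:
{"api": "apply_moves", "payload": {"moves": [[[0.032,0,0.002],[0,0,0],0.8],[[0.063,0,0.002],[0,0,0],0.8],[[0.094,0,0.004],[0,0,0],0.8],[[0.125,0,0.008],[0,0,0],0.8],[[0.156,0,0.013],[0,0,0],0.8],[[0.186,0,0.021],[0,0,0],0.8],[[0.215,0,0.031],[0,0,0],0.8],[[0.244,0,0.043],[0,0,0],0.8],[[0.272,0,0.056],[0,0,0],0.8],[[0.299,0,0.071],[0,0,0],0.8],[[0.325,0,0.088],[0,0,0],0.8],[[0.35,0,0.107],[0,0,0],0.8]]}}

```text
clock: 6.6
eef_pos: [579.7, -31.5, 189.4]
eef_rot: [3.141, 0.0, 1.61]
wrist_force: [-3.4, -3.4, -3.2]
finger_gap: 25.0
finger_force: 20.0
```

```bash
python3 - <<'E'
from h import *
w=[]
for ph in np.radians([29,25,21,17,13,9,5,1,-3,-7,-10.5]):
    a=0.
    g=loop(a,ph,105.5,24); b=loop(a,ph,85.5,0); w.append((0,g[1],g[2]-16)); print(round(np.degrees(ph)),np.round(g[1:],1),"bar",np.round(b[1:],1))
rows(w)
import cv2
a=viewer.camera("wrist")[200:380,170:470];b=viewer.camera("side")[200:320,270:420]
cv2.imwrite("pics/c2.png",np.hstack([cv2.resize(a,(440,264),interpolation=2),cv2.resize(b,(330,264),interpolation=2)]))
E
```

```text
29 [-13.4 184.2] bar [-19.3 153.5]
25 [ -8.6 178.4] bar [-16.6 148.2]
21 [ -4.2 172.3] bar [-14.2 142.7]
17 [ -0.2 165.8] bar [-12.3 137. ]
13 [  3.3 159.2] bar [-10.7 131.3]
9 [  6.4 152.2] bar [ -9.6 125.4]
5 [  9.  145.1] bar [ -8.9 119.5]
1 [ 11.  137.9] bar [ -8.6 113.5]
-3 [ 12.6 130.5] bar [ -8.7 107.6]
-7 [ 13.6 123. ] bar [ -9.2 101.6]
-10 [ 14.1 116.4] bar [-10.   96.5]
[0.014, 0.001, 0.017] [0.0001, 0.0, 0.0012]
[0.034, 0.001, 0.04] [0.0001, 0.0, 0.0012]
[0.051, 0.001, 0.064] [0.0001, 0.0, 0.0012]
[0.067, 0.001, 0.09] [0.0001, 0.0, 0.0012]
[0.081, 0.001, 0.117] [0.0001, 0.0, 0.0012]
[0.094, 0.001, 0.144] [0.0001, 0.0, 0.0012]
[0.104, 0.001, 0.173] [0.0001, 0.0, 0.0012]
[0.112, 0.001, 0.202] [0.0001, 0.0, 0.0012]
[0.118, 0.001, 0.232] [0.0001, 0.0, 0.0012]
[0.122, 0.001, 0.261] [0.0001, 0.0, 0.0012]
[0.124, 0.001, 0.288] [0.0001, 0.0, 0.0012]
t 6.6 tcp [579.7 -31.5 189.4] F [-3.4 -3.4 -3.2] gap 25.008040086359713
```

View pics/c2.png

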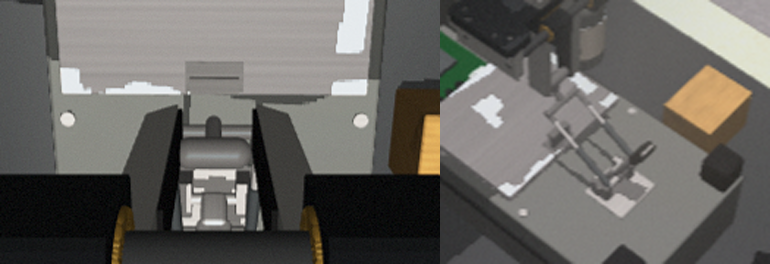

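Barrel still held (crop (217,152)), loop leaning toward the keeper; slid ~3 mm in the pads, within the margin. Lower it with a firmer grip.

Request:
{"api": "apply_moves", "payload": {"moves": [[[0.014,0,0.017],[0,0,0],0.8],[[0.036,0,0.04],[0,0,0],0.8],[[0.055,0,0.064],[0,0,0],0.8],[[0.073,0,0.09],[0,0,0],0.8],[[0.088,0,0.117],[0,0,0],0.8],[[0.1,0,0.144],[0,0,0],0.8],[[0.11,0,0.173],[0,0,0],0.8],[[0.118,0,0.2],[0,0,0],0.8]], "squeeze": 30}}

```text
clock: 7.37
eef_pos: [578.5, -1.0, 139.1]
eef_rot: [3.141, -0.002, 1.611]
wrist_force: [-3.0, 5.7, 1.1]
finger_gap: 18.9
finger_force: 3.3
```

```bash
python3 - <<'E'
from h import *
import cv2
rows([(0,12,130.5-16),(0,12,123-16),(0,12,114.5-16)])
im=viewer.camera("wrist");cv2.imwrite("pics/w3.png",im)
a=im[180:380,190:440];b=viewer.camera("side")[200:320,270:420]
cv2.imwrite("pics/c3.png",np.hstack([cv2.resize(a,(450,360),interpolation=2),cv2.resize(b,(350,280),interpolation=2)]) if 0 else np.hstack([cv2.resize(a,(450,360),interpolation=2),cv2.resize(b,(350,360),interpolation=2)]))
E
```

```text
[-0.006, 0.001, 0.03] [0.0001, -0.0006, 0.0014]
[-0.006, 0.001, 0.06] [0.0001, -0.0006, 0.0014]
[-0.006, 0.001, 0.094] [0.0001, -0.0006, 0.0014]
t 7.3667 tcp [578.5  -1.  139.1] F [-3.   5.7  1.1] gap 18.87197977217582
```

View pics/c3.png

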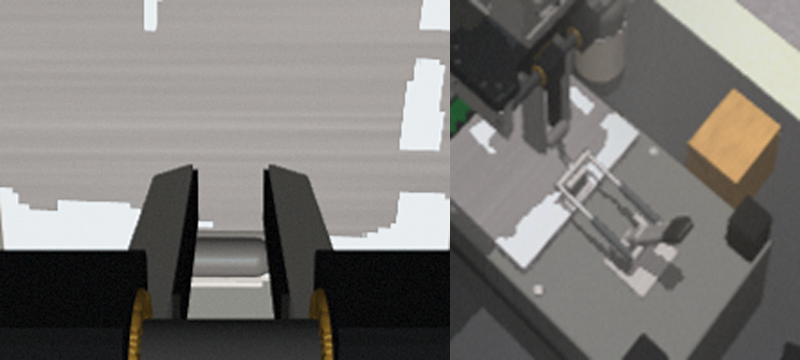

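The loop is down near the keeper, but the barrel has slid ~12 mm back in the pads (crop (230,257)), and the lever knob (680,230) hasn't moved. So the loop, resting near the keeper's lip, needs its lever pushed upright; the bar will then drop behind the keeper. Check numbers first.

```bash
python3 - <<'E'
from h import *
S=viewer.camera_info("side");i=viewer.camera_info("wrist")
for a in(.55,.64,.75):
  for f in(0,4,8):
    f=np.radians(f);print(a,f.round(2),"bar side",proj(S,cw(Q,loop(a,f,85.5,0)))[0].round(1),"tip",proj(S,cw(Q,lev(a)))[0].round(1),"knob",proj(S,cw(Q,lev(a,68)))[0].round(1),"grip wr",proj(i,cw(Q,loop(a,f,105.5,24)))[0].round(1))
rows([(0,12,230)])
E
```

```text
0.55 0.0 bar side [321.6 256.5] tip [366.1 269.9] knob [363.2 271.3] grip wr [315.8 313.3]
0.55 0.07 bar side [321.7 254.9] tip [366.1 269.9] knob [363.2 271.3] grip wr [315.8 323.4]
0.55 0.14 bar side [321.9 253.3] tip [366.1 269.9] knob [363.2 271.3] grip wr [315.7 335. ]
0.64 0.0 bar side [322.  257.2] tip [368.4 272.8] knob [365.2 273.8] grip wr [315.9 314.2]
0.64 0.07 bar side [322.1 255.5] tip [368.4 272.8] knob [365.2 273.8] grip wr [315.8 324.3]
0.64 0.14 bar side [322.3 253.9] tip [368.4 272.8] knob [365.2 273.8] grip wr [315.7 335.8]
0.75 0.0 bar side [322.5 257.9] tip [371.  276.4] knob [367.4 276.8] grip wr [315.9 315. ]
0.75 0.07 bar side [322.5 256.2] tip [371.  276.4] knob [367.4 276.8] grip wr [315.8 324.9]
0.75 0.14 bar side [322.7 254.6] tip [371.  276.4] knob [367.4 276.8] grip wr [315.7 336.4]
[-0.005, 0.002, -0.435] [-0.0002, -0.0006, 0.0014]
t 7.4667 tcp [578.3  -1.1 138.4] F [-2.   3.8  0.9] gap 18.618487041738103
```

Request:
{"api": "apply_moves", "payload": {"moves": [[[0,0,0],[0,0,0],0.2],[[0,0,0],[0,0,0],0.2],[[0,0,0],[0,0,0],0.2],[[0,0,0],[0,0,0],0.2],[[0,0,-0.15],[0,0,0],0.2],[[0,0,-0.3],[0,0,0],0.2],[[0,0,-0.43],[0,0,0],0.2],[[0,0,-0.43],[0,0,0],1],[[0,0,-0.43],[0,0,0],1]]}}

```text
clock: 8.22
eef_pos: [579.1, -2.7, 249.0]
eef_rot: [3.138, 0.0, 1.61]
wrist_force: [0.6, -1.1, -0.9]
finger_gap: 55.6
finger_force: 0.0
```

```bash
python3 - <<'E'
from h import *
rows([(0,-172,230),(0,-172,140),(0,-150,140),(0,-125,140),(0,-99,140)])
E
```

```text
[-0.735, -0.004, 0.008] [0.0012, 0.0001, 0.0012]
[-0.735, -0.005, 0.368] [0.0012, 0.0001, 0.0012]
[-0.647, -0.005, 0.368] [0.0012, 0.0001, 0.0012]
[-0.547, -0.004, 0.368] [0.0012, 0.0001, 0.0012]
[-0.443, -0.004, 0.368] [0.0012, 0.0001, 0.0012]
t 8.2167 tcp [579.1  -2.7 249. ] F [ 0.6 -1.1 -0.9] gap 55.57525988885667
```

Request:
{"api": "apply_moves", "payload": {"moves": [[[-0.735,0,0],[0,0,0],1],[[-0.735,0,0],[0,0,0],1],[[-0.735,0,0],[0,0,0],1],[[-0.735,0,0],[0,0,0],1],[[-0.735,0,0],[0,0,0],1],[[-0.735,0,0.12],[0,0,0],1],[[-0.735,0,0.24],[0,0,0],1],[[-0.735,0,0.36],[0,0,0],1],[[-0.735,0,0.36],[0,0,0],1],[[-0.735,0,0.36],[0,0,0],1]]}}

```text
clock: 9.05
eef_pos: [585.0, -186.0, 155.7]
eef_rot: [-3.138, -0.001, 1.61]
wrist_force: [0.2, -1.2, -0.1]
finger_gap: -0.0
finger_force: 0.0
```

```bash
python3 - <<'E'
from h import *
rows([(0,-150,140),(0,-125,140),(0,-99,140)])
E
```

```text
[0.086, 0.002, -0.005] [-0.0011, -0.0005, 0.0012]
[0.186, 0.002, -0.005] [-0.0011, -0.0005, 0.0012]
[0.29, 0.003, -0.005] [-0.0011, -0.0005, 0.0012]
t 9.05 tcp [ 585.  -186.   155.7] F [ 0.2 -1.2 -0.1] gap -0.04759270141620707
```

Request:
{"api": "apply_moves", "payload": {"moves": [[[0.03,0,0],[0,0,0],1],[[0.06,0,0],[0,0,0],1],[[0.09,0,0],[0,0,0],1],[[0.12,0,0],[0,0,0],1],[[0.15,0,0],[0,0,0],1],[[0.18,0,0],[0,0,0],1],[[0.21,0,0],[0,0,0],1],[[0.24,0,0],[0,0,0],1],[[0.265,0,0],[0,0,0],1],[[0.29,0,0],[0,0,0],1],[[0.29,0,0],[0,0,0],1],[[0.29,0,0],[0,0,0],1]]}}

```text
clock: 10.05
eef_pos: [582.8, -113.3, 157.0]
eef_rot: [-3.141, -0.0, 1.611]
wrist_force: [-1.0, 0.1, -0.6]
finger_gap: 0.5
finger_force: 0.0
```

```bash
python3 - <<'E'
from h import *
import cv2
s=manip.read_state();print(s["wrist_force"],s["eef_pos"])
cv2.imwrite("pics/s4.png",viewer.camera("side"));cv2.imwrite("pics/t4.png",viewer.camera("top"));cv2.imwrite("pics/w4.png",viewer.camera("wrist"))
S=viewer.camera_info("side")
b0=cv2.imread("pics/side2.png")
# brightness profile of the side image along case-y on the panel plane at x=+17 (loop arm side) is ambiguous; report predicted pixels
for f in(0,-6,-12.5):
  print(f,[(k,proj(S,cw(Q,P))[0].round(1).tolist()) for k,P in(("bar",loop(-.05,np.radians(f),85.5,0)),("L",loop(-.05,np.radians(f),85.5,0,-21)),("R",loop(-.05,np.radians(f),85.5,0,21)),("grip",loop(-.05,np.radians(f),105.5,24)))])
E
```

```text
[-1.01728055  0.06593343 -0.64506129] [ 582.81036496 -113.26305251  156.99819002]
0 [('bar', [318.3, 252.8]), ('L', [311.6, 258.7]), ('R', [324.8, 247.0]), ('grip', [310.9, 240.8])]
-6 [('bar', [318.5, 255.5]), ('L', [311.8, 261.5]), ('R', [325.0, 249.7]), ('grip', [310.4, 243.7])]
-12.5 [('bar', [319.1, 258.6]), ('L', [312.5, 264.6]), ('R', [325.6, 252.8]), ('grip', [310.3, 247.1])]
```

```bash
python3 - <<'E'
from h import *
import cv2
i=viewer.camera_info("wrist")
for a in(-.05,.7):
 for f in(4,0,-6,-12.5):
  print(a,f,[(k,proj(i,cw(Q,P))[0].round(0).tolist()) for k,P in(("bar",loop(a,np.radians(f),85.5,0)),("L",loop(a,np.radians(f),85.5,0,-21)),("R",loop(a,np.radians(f),85.5,0,21)),("gL",loop(a,np.radians(f),105.5,24,-13.5)),("gR",loop(a,np.radians(f),105.5,24,13.5)),("tip",lev(a)))])
print("keeper",proj(i,cw(Q,[[0,-25,110],[0,-19,107],[-12,-25,107],[12,-25,107]])).round(0).tolist())
g=cv2.cvtColor(cv2.imread("pics/w4.png"),cv2.COLOR_BGR2GRAY)
for r in range(100,300,4): print(r,' '.join('%3d'%v for v in g[r,250:390:4]))
E
```

```text
-0.05 4 [('bar', [316.0, 110.0]), ('L', [276.0, 109.0]), ('R', [356.0, 110.0]), ('gL', [286.0, 60.0]), ('gR', [346.0, 61.0]), ('tip', [315.0, 287.0])]
-0.05 0 [('bar', [316.0, 110.0]), ('L', [278.0, 110.0]), ('R', [354.0, 111.0]), ('gL', [287.0, 60.0]), ('gR', [345.0, 60.0]), ('tip', [315.0, 287.0])]
-0.05 -6 [('bar', [316.0, 113.0]), ('L', [279.0, 113.0]), ('R', [353.0, 113.0]), ('gL', [289.0, 61.0]), ('gR', [343.0, 61.0]), ('tip', [315.0, 287.0])]
-0.05 -12.5 [('bar', [316.0, 117.0]), ('L', [281.0, 117.0]), ('R', [351.0, 117.0]), ('gL', [291.0, 65.0]), ('gR', [342.0, 65.0]), ('tip', [315.0, 287.0])]
0.7 4 [('bar', [316.0, 132.0]), ('L', [278.0, 132.0]), ('R', [354.0, 133.0]), ('gL', [287.0, 90.0]), ('gR', [344.0, 90.0]), ('tip', [315.0, 374.0])]
0.7 0 [('bar', [316.0, 132.0]), ('L', [279.0, 132.0]), ('R', [353.0, 133.0]), ('gL', [289.0, 88.0]), ('gR', [343.0, 88.0]), ('tip', [315.0, 374.0])]
0.7 -6 [('bar', [316.0, 134.0]), ('L', [281.0, 134.0]), ('R', [351.0, 134.0]), ('gL', [290.0, 87.0]), ('gR', [342.0, 88.0]), ('tip', [315.0, 374.0])]
0.7 -12.5 [('bar', [316.0, 137.0]), ('L', [
[... 6681 characters left out ...]
 152 152 148 150 241 240 251  19  26  18  20  21  20  23  15  21  40  22  68  69 143 146  83  83  83  81  80  83  80  81  83
284 152 149 152 150 153 151 153 150 244 243 254  15  22  18  19  15  21  19  26  20  68  35  73  67 148 153  84  81  82  79  79  84  83  80  81
288 149 150 149 148 153 150 150 149 151 150 155   7  17  16  20  21  22  15  24  22  19  16  68  71  83  82  81  78  81  80  83  83  81  83 143
292 150 151 149 149 148 150 150 153 150 150 140  72  64  58  59  66  32  71  57  60  63  72  69  69 144 152 151 133 136 133  78 135 134 131 146
296 152 148 148 150 149 151 151 148 149 151  86  74  74  71  69  68  39  78  65  71  70  69  69  69 110 146 149 146 149 151 149 145 149 151 149
```

Numeric check of the wrist picture: bar at rows 112–120, columns 282–352, matching "hooked and down" (predicted row 117, 281–351), lever upright. Now go to the front of the lever.

```bash
python3 - <<'E'
from h import *
w=[(0,-99,205),(0,-55,205),(0,-55,140)]
h=5
for a in [0,.1,.2,.3,.4,.5,.6,.7,.8,.9,1.0,1.1,1.2,1.3,1.4,1.5,1.57]:
    r=min(68,(140-94.5-h*np.sin(a))/np.cos(a))
    w.append((0,-90-r*np.sin(a)+h*np.cos(a)+8,94.5+r*np.cos(a)+h*np.sin(a)))
print(np.round(w,1)[3:,1:].tolist())
rows(w)
E
```

```text
[[-77.0, 140.0], [-81.5, 140.0], [-86.1, 140.0], [-90.8, 140.0], [-95.8, 140.0], [-101.2, 140.0], [-107.1, 140.0], [-113.8, 140.0], [-121.7, 140.0], [-131.3, 140.0], [-136.5, 135.4], [-140.3, 129.8], [-143.6, 123.8], [-146.2, 117.5], [-148.2, 111.0], [-149.5, 104.3], [-150.0, 99.6]]
[0.002, 0.0, -0.26] [-0.0001, -0.0001, 0.0011]
[0.178, 0.001, -0.26] [-0.0001, -0.0001, 0.0011]
[0.178, 0.001, -0.0] [-0.0001, -0.0001, 0.0011]
[0.09, 0.0, -0.0] [-0.0001, -0.0001, 0.0011]
[0.072, 0.0, -0.0] [-0.0001, -0.0001, 0.0011]
[0.053, 0.0, -0.0] [-0.0001, -0.0001, 0.0011]
[0.034, 0.0, -0.0] [-0.0001, -0.0001, 0.0011]
[0.015, 0.0, -0.0] [-0.0001, -0.0001, 0.0011]
[-0.007, 0.0, -0.0] [-0.0001, -0.0001, 0.0011]
[-0.03, 0.0, -0.0] [-0.0001, -0.0001, 0.0011]
[-0.057, -0.0, -0.0] [-0.0001, -0.0001, 0.0011]
[-0.089, -0.0, -0.0] [-0.0001, -0.0001, 0.0011]
[-0.127, -0.0, -0.0] [-0.0001, -0.0001, 0.0011]
[-0.148, -0.0, 0.018] [-0.0001, -0.0001, 0.0011]
[-0.164, -0.0, 0.041] [-0.0001, -0.0001, 0.0011]
[-0.176, -0.0, 0.065] [-0.0001, -0.0001, 0.0011]
[-0.187, -0.0, 0.09] [-0.0001, -0.0001, 0.0011]
[-0.195, -0.0, 0.116] [-0.0001, -0.0001, 0.0011]
[-0.2, -0.0, 0.143] [-0.0001, -0.0001, 0.0011]
[-0.202, -0.0, 0.162] [-0.0001, -0.0001, 0.0011]
t 10.2 tcp [ 582.8 -113.9  157. ] F [-0.4 -0.2  0.2] gap -0.1437675838106495
```

Request:
{"api": "apply_moves", "payload": {"moves": [[[-0.02,0,-0.1],[0,0,0],1],[[-0.02,0,-0.26],[0,0,0],1],[[-0.02,0,-0.28],[0,0,0],1],[[0.05,0,-0.28],[0,0,0],1],[[0.19,0,-0.28],[0,0,0],1],[[0.19,0,-0.28],[0,0,0],1],[[0.19,0,-0.15],[0,0,0],1],[[0.19,0,0],[0,0,0],1],[[0.19,0,0],[0,0,0],1],[[0.14,0,0],[0,0,0],1],[[0.1,0,0],[0,0,0],1],[[0.07,0,0],[0,0,0],1]]}}

```text
clock: 11.2
eef_pos: [583.0, -98.0, 159.4]
eef_rot: [3.139, 0.0, 1.609]
wrist_force: [0.1, 3.3, -1.5]
finger_gap: 0.5
finger_force: 1.3
```

```bash
python3 - <<'E'
from h import *
rows([(0,-90.8,140),(0,-113.8,140)])
E
```

```text
[-0.029, -0.003, 0.009] [0.0008, 0.0001, 0.001]
[-0.121, -0.003, 0.01] [0.0008, 0.0001, 0.001]
t 11.2 tcp [583.  -98.  159.4] F [ 0.1  3.3 -1.5] gap 0.4864586198478122
```

Request:
{"api": "apply_moves", "payload": {"moves": [[[-0.02,0,0],[0,0,0],1],[[-0.036,0,0],[0,0,0],1],[[-0.055,0,0],[0,0,0],1],[[-0.077,0,0],[0,0,0],1],[[-0.1,0,0],[0,0,0],1],[[-0.127,0,0],[0,0,0],1],[[-0.159,0,0],[0,0,0],1],[[-0.175,0,0],[0,0,0],1],[[-0.175,0,0],[0,0,0],1]]}}

```text
clock: 11.95
eef_pos: [584.0, -141.1, 157.3]
eef_rot: [3.141, 0.0, 1.609]
wrist_force: [0.2, -0.1, -0.0]
finger_gap: 0.9
finger_force: 0.2
```

```bash
python3 - <<'E'
from h import *
import cv2
w=[]
h=5
for a in [.9,1.0,1.1,1.2,1.3,1.4,1.5,1.57]:
    r=min(68,(140-94.5-h*np.sin(a))/np.cos(a))
    w.append((0,-90-r*np.sin(a)+h*np.cos(a)+8,94.5+r*np.cos(a)+h*np.sin(a)))
rows(w)
g=cv2.cvtColor(viewer.camera("wrist"),cv2.COLOR_BGR2GRAY)
i=viewer.camera_info("wrist")
print("seat bar",proj(i,cw(Q,[[-21,-20,93.5],[0,-20,93.5],[21,-20,93.5],[-21,-19,112],[21,-19,112],[0,-25,110]])).round(0).tolist())
for r in range(40,140,3): print(r,' '.join('%3d'%v for v in g[r,270:366:5]))
E
```

```text
[-0.018, -0.001, 0.001] [0.0001, 0.0001, 0.0009]
[-0.039, -0.001, 0.019] [0.0001, 0.0001, 0.0009]
[-0.054, -0.001, 0.042] [0.0001, 0.0001, 0.0009]
[-0.067, -0.001, 0.066] [0.0001, 0.0001, 0.0009]
[-0.078, -0.001, 0.091] [0.0001, 0.0001, 0.0009]
[-0.086, -0.001, 0.117] [0.0001, 0.0001, 0.0009]
[-0.091, -0.001, 0.144] [0.0001, 0.0001, 0.0009]
[-0.093, -0.001, 0.163] [0.0001, 0.0001, 0.0009]
t 11.95 tcp [ 584.  -141.1  157.3] F [ 0.2 -0.1 -0. ] gap 0.9055466433981764
seat bar [[280.0, 87.0], [316.0, 87.0], [352.0, 88.0], [276.0, 80.0], [355.0, 80.0], [316.0, 92.0]]
40 243 243 242 242 243 111  97  96 100  98 101  99 103  59 178 242 241 242 241 242
43 242 242 243 242 242 236 183 183 112 134  72 174 172 183 177 243 242 242 242 242
46 242 242 242 241 243 242 172 174 107 135  74 177 176 177 246 243 242 242 242 242
49 242 243 243 243 242 242 242 242 157 136  70 244 244 244 242 242 243 243 242 242
52 242 242 242 242 243 241 242 242 156 140  91 242 242 242 243 242 242 242 242 242
55 242 242 243 243 243 243 242 243 153 137  86 243 243 243 242 242 242 242 242 243
58 171 242 242 243 243 243 243 24
[... 1604 characters left out ...]
  80  80 112 101  83  85  81
118  82  81  98 193 154 148 134  82  83  80  82  84  80  83  80 112 101  78  80  82
121  80  80 101 190  78 150 151 136 135  81  81  82  84  78  79 115  99  82  82  82
124  82  83 100 194  82 153 150 151 153  79  79  81  82  82  79 113  96  82  83  81
127  83  84  91 195  81 149 151 148 152 150 153  83  84  83  86 113  95  82  84  84
130  83  84  90 196  82 151 150 150 151 150 150  82  82  81  83 113  93  86  84  83
133  83  83 142 196  78 151 151 151 149 151 150  81  82  84  83 114  88  82  82  82
136  81  83 142 198  77 149 149 153 149 151 150  83  80  84  82 116  86  83  82  82
139  82  83 133 198  76 149 152 149 151 152 151  84  81  82  81 121  86  83  79  84
```

The keeper's lip covers the middle of the bar, with the bar's ends showing either side, so it is hooked. Press the lever down.

Request:
{"api": "apply_moves", "payload": {"moves": [[[-0.018,0,0],[0,0,0],1],[[-0.039,0,0.018],[0,0,0],1],[[-0.054,0,0.04],[0,0,0],1],[[-0.067,0,0.065],[0,0,0],1],[[-0.078,0,0.09],[0,0,0],1],[[-0.086,0,0.116],[0,0,0],1],[[-0.091,0,0.144],[0,0,0],1],[[-0.093,0,0.163],[0,0,0],1],[[-0.093,0,0.17],[0,0,0],1],[[-0.093,0,0.17],[0,0,0],1],[[-0.093,0,0.17],[0,0,0],1]]}}

```text
clock: 12.92
eef_pos: [584.7, -163.4, 114.7]
eef_rot: [-3.141, 0.0, 1.61]
wrist_force: [-1.3, -1.5, 3.4]
finger_gap: 0.5
finger_force: 1.7
```

```bash
python3 - <<'E'
from h import *
rows([(0,-150,97)])
E
```

```text
[-0.004, -0.0, 0.003] [-0.0001, 0.0001, 0.0012]
t 12.9167 tcp [ 584.7 -163.4  114.7] F [-1.3 -1.5  3.4] gap 0.5090428550220188
```

Request:
{"api": "apply_moves", "payload": {"moves": [[[0,0,0.008],[0,0,0],1],[[0,0,0.016],[0,0,0],1],[[0,0,0.016],[0,0,0],1],[[0,0,0.016],[0,0,0],1]]}}

```text
clock: 13.25
eef_pos: [585.1, -163.5, 113.7]
eef_rot: [3.14, 0.001, 1.61]
wrist_force: [-14.0, 2.6, 30.4]
finger_gap: 0.4
finger_force: 15.3
```

Lever is firmly on its stop (30 N). Retreat.

Request:
{"api": "apply_moves", "payload": {"moves": [[[0,0,-0.03],[0,0,0],1],[[0,0,-0.2],[0,0,0],1],[[0,0,-0.4],[0,0,0],1],[[0,0,-0.6],[0,0,0],1],[[-0.2,0,-0.7],[0,0,0],1],[[-0.2,0,-0.7],[0,0,0],1],[[-0.2,0,-0.7],[0,0,0],1]]}}

```text
clock: 13.83
eef_pos: [587.2, -216.1, 289.2]
eef_rot: [3.137, 0.003, 1.608]
wrist_force: [0.6, -0.8, 0.9]
finger_gap: 0.5
finger_force: 0.0
```

```bash
python3 - <<'E'
from h import *
import cv2
S=viewer.camera_info("side");g=cv2.cvtColor(viewer.camera("side"),cv2.COLOR_BGR2GRAY);cv2.imwrite("pics/s5.png",g)
i=viewer.camera_info("wrist");gw=cv2.cvtColor(viewer.camera("wrist"),cv2.COLOR_BGR2GRAY);cv2.imwrite("pics/w5.png",gw)
for nm,I in(("side",S),("wrist",i)):
    print(nm,[(k,proj(I,cw(Q,P))[0].round(0).tolist()) for k,P in(("tip",lev(1.571)),("knob",lev(1.571,68)),("knob1.2",lev(1.2,68)),("knob.8",lev(.8,68)),("barL",[-21,-20,93.5]),("barR",[21,-20,93.5]),("keep",[0,-25,110]),("grip",[0,0,117.5]))])
x,y=proj(S,cw(Q,lev(1.571,68)))[0].astype(int)
for r in range(y-12,y+12,2): print(r,' '.join('%3d'%v for v in g[r,x-22:x+14:2]))
x,y=proj(i,cw(Q,[0,-20,93.5]))[0].astype(int)
print("wrist",x,y)
for r in range(max(0,y-40),min(480,y+20),2): print(r,' '.join('%3d'%v for v in gw[r,x-40:x+40:4]))
print(manip.read_state()["wrist_force"])
E
```

```text
side [('tip', [379.0, 300.0]), ('knob', [374.0, 297.0]), ('knob1.2', [373.0, 289.0]), ('knob.8', [368.0, 278.0]), ('barL', [316.0, 267.0]), ('barR', [329.0, 255.0]), ('keep', [324.0, 258.0]), ('grip', [316.0, 249.0])]
wrist [('tip', [315.0, 192.0]), ('knob', [315.0, 180.0]), ('knob1.2', [315.0, 177.0]), ('knob.8', [315.0, 161.0]), ('barL', [292.0, 22.0]), ('barR', [339.0, 22.0]), ('keep', [316.0, 22.0]), ('grip', [316.0, -16.0])]
285 179 199 198 191 190 187 145 104  90  88  88  89  85  87  86  86  86  86
287 161 152 196 197 192 189 154 113  90  89  89  87  85  87  86  85  84  85
289 123 112 121 189 199 169 121 119 117  94  86  88  85  87  84  85  86  84
291 188 126 122 107 137 125 125 120 119 118 107  77  85  86  84  85  85  86
293 200 195 164 103  86  99 122 123 121 108  59  51  58  86  85  85  85  84
295 198 198 155 113  89  88  82 115 127  62  47  50  53  48  75  86  83  83
297 198 154 133 134 131  88  88  85  69  52  47  48  46  47  46  78  85  84
299 126 133 134 132 134 134  89  86  71  47  48  47  46  46  49  84  87  82
301 133 134 135 134 131  93  87  88  85  78  46  46  44  4
[... 1334 characters left out ...]
6 242 242 242 243 224 192 246  48  57  53  51  56  57  53 247 194 211 242 242 243
28 242 242 243 242 221 192 242  46  54  52  53  53  54  49 243 183 225 242 242 241
30 243 243 243 242 221 195 239 231 232 233 235 232 235 232 243 155 230 243 242 242
32 243 243 242 243 226 197 236 241 241 241 242 242 242 242 242 136 232 242 243 242
34 243 243 243 243 227 200 230 233 233 235 233 238 238 241 239 149 239 242 243 243
36 246 245 245 246 236 206 244 244 243 242 242 241 238 233 237 143 239 245 245 246
38  81  78  78  83  71 212  88  86  90  87  82  91  90  91 105 191 120 112 112 112
40 142 140 142 141 137 212 138 137 137 132 133 130 134 128 126 196  99  91 122 124
[-0.19511328  0.11495208 -0.62445729]
```

The knob's dark blob is centred at (375,299), where a fully flat lever should show, and the bar sits under the lip. Handing in.

```bash
python3 -c "
from cell import manip
print(manip.sign_off())"
```

```text
the job is handed in; nothing more can be done
None
```

I folded the panel flat, hooked the loop behind the keeper, pushed the lever down to its stop, and moved the arm clear. The job was handed in at about 14 s; the hand-in gave no verdict. The final check was from camera pixel values, and the loop's clamping force was not measured.

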